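# Balance an unevenly packed presentation case on a narrow display stand

### The job

The closed wooden presentation case is packed unevenly, and you cannot see which end is heavy. Lift it clear of the counter to feel how its weight lies, put it back down on the counter and let go; then take it again right at its balance point, carry it level and lower it across the narrow display stand, still held over the stand until it touches, so that it stays there level by itself, its length square to the narrow pad and its width centred on the pad. Do not let the case tip steeply or drop, and leave the desk bell, mug, calculator and notepad where they are.

Things in the scene. Friction and masses are not known exactly. Their poses are not given: they have to be found in the camera images.
- case_mid (a point): Centre of the loose dark-wood case with brass corners: 200 mm long (x), 56 wide (y), 46 high (z), flat on the counter, shut for good, ends alike. Weighs 0.45 to 0.7 kg. Grip it across its width. Its balance point (centre of mass) lies on the long centre line, 14 to 55 mm from here towards either end, new each time; held elsewhere, it loads the wrist with a moment: weight x offset.
- stand_top (a point): Centre of the top of the narrow display stand (aluminium, round foot 92 mm across, slim post, black rubber pad), fixed firmly, top 80 mm above the counter. The pad is 22 mm along x, 52 mm along y, z up. The case's length goes along this x axis (either way round), its balance point within the 22 mm.
- desk_bell: Bright counter bell on a black base, 70 mm across, 54 mm high; origin under its centre. Leave it alone.
- mug: White mug with handle, 83 x 113 x 93 mm high; origin at its underside. Leave it alone.
- calculator: Dark desk calculator, 118 x 68 x 15 mm; origin under its centre. Leave it alone.
- notepad: Notepad, 142 x 102 x 11 mm, lying flat; origin under its centre. Leave it alone.
Mind the look-alikes: they are no part of the job. Leave any red look-alike of the part that bears stand_top alone.

How it is judged:
By the outcome, as a careful person would: the job done as asked, in the order asked, and still so for the second after the job is handed in, with the robot touching nothing.
It also fails if it takes over 72 s, if anything falls off the work surface, if the arm or the gripper's body presses on something with over 40 N, if the wrist force passes 120 N, or if a joint passes its speed limit or range.

### The arm

A 6-joint arm with a two-finger parallel gripper is mounted at the origin on a cart in front of the work surface, level with it; the furniture and walls round the work are solid. World frame = base frame: x ahead of the robot, y to its left, z up, the work surface at z = 0. Lengths are in m, angles in rad, forces in N, time in s.
With the tool pointing down it reaches from about 0.375 to 0.925 m from the base axis. Payload 5.7 kg.
Tool frame: the origin (TCP) lies midway between the tips of the shut fingers; the grasp point (between the pads) lies 19 mm behind it; z points along the fingers, x is the direction in which the jaws open and shut, and the axes are right-handed (so a half turn about z gives the same grasp; the last joint's range is limited). The gripper opens to 88 mm and grips with 3 to 60 N. Pads are 20 mm wide; open, the fingers measure 115 mm over their backs; the gripper's body (75 mm by 178 mm) begins 61 mm behind the grasp point.
Start: joints at [-1.345, 0.359, 1.51, -0, 1.272, -0.115], TCP at [0.201, -0.565, 0.198] pointing down, gripper open.
Joint ranges: [-2.97, 2.97], [-1.01, 2.36], [0.21, 2.38], [-0.96, 4.11], [0.2, 2.71], [-2.98, 2.98]. Speed limits (rad/s): [2.39, 2.39, 3.14, 3.14, 3.14, 3.14].

### API

Orientations are given as a unit quaternion [x, y, z, w].
In Python, from bench import move_ptp, servo_line, goto_joints, move_gripper, sleep, inverse_kinematics, capture, PlanningError, close_job, spot_in, silhouettes, current_clock, current_joint_pos, current_qvel, current_joint_torque, current_position, current_orientation, current_force, current_torque, current_finger_gap gives the robot as it stands. Calls block until the motion is done:
- move_ptp(position, orientation): joint-space move of the TCP to a pose.
- servo_line(position, orientation=None, rate=0.15, contact_N=None): straight line of the TCP; orientation=None keeps the orientation; rate is the mean speed in m/s. With contact_N (N) it stops when the force on the tool has changed by that much, and returns True; else False.
- goto_joints(angles): joint-space move.
- move_gripper(opening): finger opening in m; the grip force is fixed at half the most; returns when the fingers have stopped.
- sleep(seconds).
- inverse_kinematics(position, orientation): joint angles nearest the present ones, or None.
- capture(name): name is "side" or "top" or "wrist"; returns a dict with "image" (400x640x3 uint8, blue, green, red), "range_z" (400x640 float32, m along the optical axis (not along the pixel's ray), 0 where there is no reading), "intrinsics" (3x3 intrinsics, pixels), "R" (3x3) and "t" (3): a world point X has camera coordinates R X + t. Camera axes: x right, y down, z forward; pixel columns grow to the right and rows downward; lengths in m; the calibration is good to about 2 mm. A picture is of the moment at which its call begins.
A pose or a line that the arm cannot do raises PlanningError and nothing moves.
- close_job(): hands the job in, once; it reports no verdict.
Trained networks look in the newest picture that a camera, given by its name, has taken for a name from the list of things; names that differ only in an ending like _2 or _b are one class to them, and where a whole thing is asked for, a point or a joint stands for the part that bears it (a point fixed in the world has none). Each returns a list of dicts, best first, with "conf" (0 to 1); they miss things now and then, are a little off and sometimes report something else, mostly with a low value. They report only what shows in the picture. A call takes as long as a camera call. They do not tell look-alikes from the thing itself.
- spot_in(camera, query): "xy" ([column, row] in pixels, amid what is visible of it).
- silhouettes(camera, query): "region" (400x640 bool, what is visible of it) and "xy" ([column, row] in pixels, amid what is visible of it).
Readings, each from a call of its own:
- current_clock(): time.
- current_joint_pos(): joint angles.
- current_qvel(): joint speeds.
- current_joint_torque(): joint torques, N m.
- current_position(): TCP position.
- current_orientation(): TCP orientation.
- current_force(): force on the tool from outside, world axes, zero at the start.
- current_torque(): the same for the moment, N m.
- current_finger_gap(): finger opening in m.
Only numpy, scipy, OpenCV 4.12 (cv2) and the standard library are available. Lean on these libraries where they do the work, as an engineer would, in place of code of your own. Each camera call takes 0.05 s, during which the arm holds its last target.

## Working session

There is one attempt and no reset: what is moved stays moved. The work goes in short steps, each a Python script; the robot and the scene stay as the last script left them, time stands still between calls to the robot, and variables do not carry over. Pictures are saved under pics/ and viewed, and the job is handed in when it is done.

```bash
mkdir -p pics; ls
python3 - <<'E'
from bench import *
import cv2,pickle
for n in ("side","top","wrist"):
    c=capture(n); cv2.imwrite(f"pics/a_{n}.png",c["image"]); pickle.dump(c,open(f"a_{n}.pkl","wb"))
    for q in ("case_mid","stand_top","desk_bell","mug","calculator","notepad"):
        print(n,q,[(d["xy"],round(d["conf"],2)) for d in spot_in(n,q)])
print(current_clock(),current_orientation(),current_force(),current_torque())
E
```

```text
pics
side case_mid [([283.1, 197.9], 0.82), ([358.2, 233.7], 0.52)]
side stand_top [([357.1, 167.6], 0.65)]
side desk_bell [([357.4, 232.8], 0.65)]
side mug [([346.9, 188.9], 0.86), ([284.2, 196.7], 0.66)]
side calculator [([382.3, 281.8], 0.79), ([348.6, 189.0], 0.5)]
side notepad [([276.1, 175.8], 0.95)]
top case_mid [([280.1, 240.7], 0.6)]
top stand_top [([232.3, 145.9], 0.67)]
top desk_bell [([353.1, 165.7], 0.66)]
top mug [([288.9, 160.4], 0.66)]
top calculator [([419.0, 162.1], 0.76)]
top notepad [([210.2, 237.6], 0.82)]
wrist case_mid []
wrist stand_top []
wrist desk_bell []
wrist mug []
wrist calculator []
wrist notepad []
1.05 [ 8.16768830e-01 -5.76965055e-01 -4.36659023e-05 -3.79387920e-05] [ 0.4251476  -0.43242173 -0.55120539] [-0.00732232 -0.04198387 -0.00088789]
```

View pics/a_side.png

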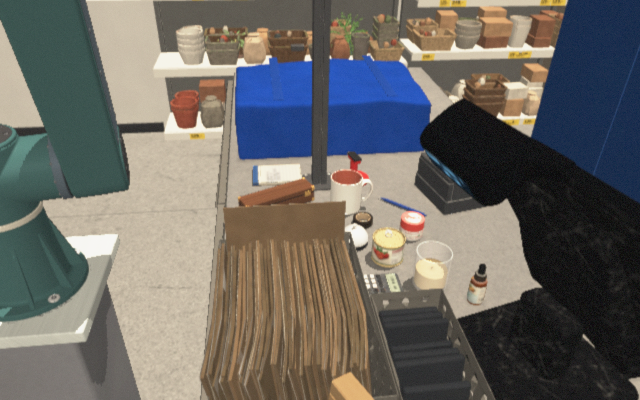

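View pics/a_top.png

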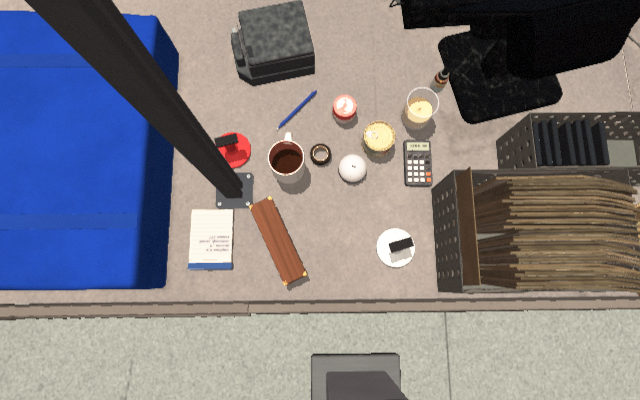

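The top view shows the case at about (278,241). The aluminium stand with its black pad is at (398,247), and the red look-alike at (233,150) is the one the network reported. A black post stands at (235,190), close to one end of the case.

```bash
cat > h.py <<'E'
import numpy as np,cv2,pickle
def cloud(c):
    K=c["intrinsics"];z=c["range_z"].astype(float)
    v,u=np.mgrid[0:z.shape[0],0:z.shape[1]]
    P=np.stack([(u-K[0,2])/K[0,0]*z,(v-K[1,2])/K[1,1]*z,z],-1)
    X=(P-c["t"])@c["R"]; X[z==0]=np.nan
    return X
E
python3 - <<'E'
from h import *
c=pickle.load(open("a_top.pkl","rb"));X=cloud(c);np.set_printoptions(precision=4,suppress=True)
print("cam",-c["R"].T@c["t"],c["intrinsics"][0,0])
for n,(u,v) in dict(case=(278,241),stand=(400,244),foot=(393,260),red=(229,141),post=(235,188),postbase=(240,200),post2=(150,90),bell=(352,167),mug=(288,160),calc=(418,162),note=(210,238),bin=(440,240),bin2=(465,175),counter=(340,220),blue=(120,200)).items(): print(n,X[v,u])
img=c["image"]
hsv=cv2.cvtColor(img,cv2.COLOR_BGR2HSV)
# case: points with z 0.03..0.06 in region
m=np.zeros(img.shape[:2],bool);m[190:295,240:315]=1
top=m&(abs(X[...,2]-0.046)<0.008)
n,l,s,ce=cv2.connectedComponentsWithStats(top.astype(np.uint8))
k=1+s[1:,4].argmax();p=X[l==k];print("case n",len(p),p.mean(0))
r=cv2.minAreaRect(p[:,:2].astype(np.float32)*1000);print(r,s[k]); print(cv2.boxPoints(r))
m[:]=0;m[225:270,370:420]=1
top=m&(abs(X[...,2]-0.08)<0.01);p=X[top];print("pad",len(p),p.mean(0))
r=cv2.minAreaRect(p[:,:2].astype(np.float32)*1000);print(r)
f=m&(X[...,2]>0.003)&(X[...,2]<0.03);p=X[f];print("foot",len(p),cv2.minEnclosingCircle(p[:,:2].astype(np.float32)*1000),np.median(p[:,2]))
big=cv2.resize(img[120:300,190:450],None,fx=3,fy=3,interpolation=cv2.INTER_CUBIC);cv2.imwrite("pics/b.png",big)
E
```

```text
cam [0.4387 0.1513 1.0373] 434.79861621560906
case [0.5406 0.2385 0.0462]
stand [ 0.5279 -0.0332  0.0796]
foot [ 0.4972 -0.0291  0.0059]
red [0.7685 0.3501 0.0803]
post [0.654  0.3303 0.0956]
postbase [0.6452 0.3349 0.0035]
post2 [0.6518 0.3323 0.591 ]
bell [0.7143 0.0652 0.0442]
mug [0.7344 0.217  0.0383]
calc [ 0.7355 -0.1007  0.0088]
note [0.5532 0.4024 0.009 ]
bin [ 0.5388 -0.1309  0.0495]
bin2 [ 0.6458 -0.1367  0.2269]
counter [ 0.5949  0.0935 -0.0022]
blue [0.6109 0.5404 0.1858]
case n 2142 [0.5436 0.2399 0.0455]
((545.4098510742188, 240.73330688476562), (199.894287109375, 56.69084548950195), 24.663150787353516) [ 249  196   58   89 2142]
[[442.7521 224.7868]
 [466.4083 173.2674]
 [648.0676 256.6798]
 [624.4114 308.1992]]
pad 239 [ 0.5283 -0.0355  0.0794]
((528.4703369140625, -35.557350158691406), (22.046724319458008, 52.10568618774414), 15.980352401733398)
foot 952 ((526.1943359375, -33.19709014892578), 73.23927307128906) 0.009673360781293456
```

View pics/b.png

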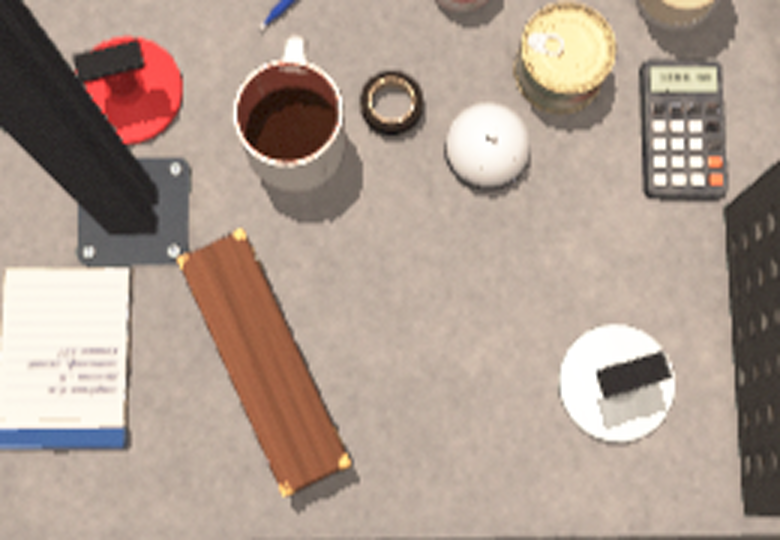

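Run:
```python
from h import *
from scipy.spatial.transform import Rotation as Ro
np.set_printoptions(precision=3,suppress=True)
X=cloud(pickle.load(open("a_top.pkl","rb")))
o=np.array([.5285,-.0355]);a=np.radians(16);e=np.array([np.cos(a),np.sin(a)]);n=np.array([-e[1],e[0]])
for nm in("a_top","a_side"):
    X=cloud(pickle.load(open(nm+".pkl","rb"))).reshape(-1,3);X=X[np.isfinite(X[:,0])]
    s=(X[:,:2]-o)@e;w=(X[:,:2]-o)@n
    for lo,hi in((.02,.1),(.1,.15),(.15,.3)):
        k=(X[:,2]>lo)&(X[:,2]<hi)&(abs(s)<.045)&(w<-.05)&(w>-.25)
        print(nm,lo,k.sum(), "max w",w[k].max() if k.any() else None, X[k][w[k].argmax()] if k.any() else None)
    k=(X[:,2]>.01)&(X[:,2]<.35)&(X[:,1]<-.07)&(X[:,1]>-.2)&(X[:,0]>.4)&(X[:,0]<.65)
    if k.any(): print("ymax by x",[(round(x,2),X[k][abs(X[k][:,0]-x)<.01][:,1].max() if (abs(X[k][:,0]-x)<.01).any() else 0,X[k][abs(X[k][:,0]-x)<.01][:,2].max() if (abs(X[k][:,0]-x)<.01).any() else 0) for x in np.arange(.42,.65,.03)])
T=cloud(pickle.load(open("a_top.pkl","rb")))
print(T[240,425:475:4]); print(T[200,425:475:4])
```

```text
a_top 0.02 766 max w -0.0852166249254636 [ 0.509 -0.13   0.086]
a_top 0.1 713 max w -0.0851607323872661 [ 0.511 -0.129  0.117]
a_top 0.15 3257 max w -0.08556822304104132 [ 0.51  -0.13   0.169]
ymax by x [(np.float64(0.42), np.float64(-0.12934594481783135), np.float64(0.1823231338163776)), (np.float64(0.45), np.float64(-0.12921832223967433), np.float64(0.25634468996569915)), (np.float64(0.48), np.float64(-0.1288860826117183), np.float64(0.25650890028796036)), (np.float64(0.51), np.float64(-0.07131994531047647), np.float64(0.2566978572693022)), (np.float64(0.54), np.float64(-0.12879017498266374), np.float64(0.2570783257110552)), (np.float64(0.57), np.float64(-0.12904625090380015), np.float64(0.258646604678564)), (np.float64(0.6), np.float64(-0.12891284706122264), np.float64(0.2573398165155435)), (np.float64(0.63), np.float64(-0.1290471643036085), np.float64(0.25612956788717295))]
a_side 0.02 148 max w -0.09555993811880216 [ 0.513 -0.139  0.096]
a_side 0.1 232 max w -0.09501873395393517 [ 0.512 -0.139  0.136]
a_side 0.15 3260 max w -0.09383597763765972 [ 0.512 -0.138  0.185]
ymax by x [
[... 619 characters left out ...]
0.63), np.float64(-0.13715982099738055), np.float64(0.25516311167289896))]
[[ 0.544 -0.109  0.001]
 [ 0.544 -0.118  0.002]
 [ 0.544 -0.128  0.001]
 [ 0.541 -0.131  0.025]
 [ 0.538 -0.131  0.059]
 [ 0.535 -0.132  0.085]
 [ 0.532 -0.131  0.117]
 [ 0.529 -0.13   0.148]
 [ 0.526 -0.131  0.169]
 [ 0.526 -0.137  0.174]
 [ 0.523 -0.137  0.198]
 [ 0.521 -0.137  0.221]
 [ 0.519 -0.137  0.24 ]]
[[ 0.641 -0.114  0.002]
 [ 0.642 -0.124  0.   ]
 [ 0.639 -0.13   0.014]
 [ 0.632 -0.13   0.048]
 [ 0.626 -0.131  0.079]
 [ 0.62  -0.13   0.11 ]
 [ 0.614 -0.13   0.139]
 [ 0.609 -0.129  0.167]
 [ 0.608 -0.136  0.171]
 [ 0.603 -0.137  0.193]
 [ 0.599 -0.137  0.216]
 [ 0.594 -0.136  0.239]
 [ 0.591 -0.138  0.254]]
```

View pics/a_wrist.png

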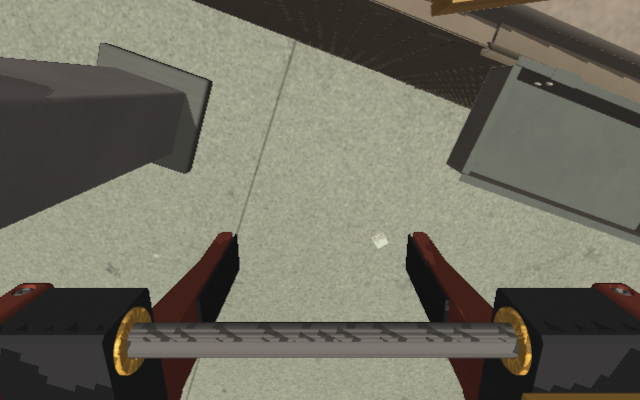

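Run:
```python
from h import *
P=[]
for nm in("a_top","a_side"):
    X=cloud(pickle.load(open(nm+".pkl","rb"))).reshape(-1,3);P.append(X[np.isfinite(X[:,0])])
X=np.vstack(P);r=np.hypot(X[:,0],X[:,1]);a=np.degrees(np.arctan2(X[:,1],X[:,0]))
for a0 in range(-90,50,10):
    print(a0,[round(float(X[(r>r0)&(r<=r0+.1)&(a>=a0)&(a<a0+10)][:,2].max(initial=-1)),2) for r0 in (.2,.3,.4,.5,.6,.7,.8)])
from bench import *
import math
def q(d): h=math.radians(d)/2; return [math.cos(h),math.sin(h),0,0]
for p,d in (([.201,-.565,.45],-70.5),([.5445,.2405,.12],-65.34),([.5445,.2405,.015],-65.34),([.59,.265,.015],-65.34),([.5285,-.0355,.2],-74),([.5285,-.0355,.1],-74)): print(p,inverse_kinematics(p,q(d)))
```

```text
-90 [-0.89, -0.89, -0.88, -0.88, -0.89, -0.88, -0.88]
-80 [-0.89, -0.88, -0.88, -0.89, -0.88, -0.89, -0.88]
-70 [-0.8, -0.88, -0.88, -0.88, -0.88, -0.88, -0.89]
-60 [0.0, -0.88, -0.88, -0.03, 0.01, 0.05, -1.0]
-50 [0.59, -0.88, -0.03, 0.24, 0.24, 0.26, 0.26]
-40 [0.61, -0.89, 0.23, 0.24, 0.24, 0.24, 0.18]
-30 [0.6, 0.6, 0.24, 0.24, 0.24, 0.24, 0.45]
-20 [0.59, -0.03, 0.26, 0.26, 0.26, 0.43, 0.46]
-10 [0.58, -0.03, 0.01, 0.08, 0.02, 0.06, 0.09]
0 [0.5, -0.03, 0.0, 0.01, 0.04, 0.06, 0.06]
10 [0.4, -0.03, 0.01, 0.01, 0.01, 0.1, 0.09]
20 [0.32, -0.89, 0.05, 0.05, 0.05, 0.75, 0.08]
30 [-0.79, -0.89, 0.0, 0.01, 0.02, 0.18, 0.19]
40 [-0.0, -0.89, -0.03, 0.01, 0.19, 0.2, 0.2]
[0.201, -0.565, 0.45] [-1.34415358e+00  2.44368416e-01  1.08170351e+00 -4.44089210e-16
  1.81552072e+00 -1.13696454e-01]
[0.5445, 0.2405, 0.12] [ 2.99911498e-01  4.30841176e-01  1.60907700e+00 -4.44089210e-16
  1.10167448e+00  1.44030963e+00]
[0.5445, 0.2405, 0.015] [ 2.99911498e-01  5.65313195e-01  1.69299784e+00 -4.44089210e-16
  8.83281615e-01  1.44030963e+00]
[0.59, 0.265, 0.015] [ 3.15418797e-01  6.20304100e-01  1.56998880e+00 -4.44089210e-16
  9.51299758e-01  1.45581693e+00]
[0.5285, -0.0355, 0.2] [-1.97515966e-01  2.56313146e-01  1.65883855e+00 -4.44089210e-16
  1.22644096e+00  1.09402768e+00]
[0.5285, -0.0355, 0.1] [-1.97515966e-01  3.72522967e-01  1.77353013e+00 -4.44089210e-16
  9.95539557e-01  1.09402768e+00]
```

```bash
cat >> h.py <<'E'
import math
from bench import *
def q(d): h=math.radians(d)/2; return [math.cos(h),math.sin(h),0,0]
def ft(n=15):
    F=[];T=[]
    for _ in range(n): F.append(current_force());T.append(current_torque());sleep(.01)
    return np.mean(F,0),np.mean(T,0)
C=np.array([.5445,.2405]);A=24.66
e=np.array([math.cos(math.radians(A)),math.sin(math.radians(A))])
np.set_printoptions(precision=4,suppress=True)
E
python3 - <<'E'
from h import *
servo_line([.201,-.565,.42],rate=.25); print(current_clock())
move_ptp([*C,.30],q(A-90)); print(current_clock(),current_position())
c=capture("wrist");cv2.imwrite("pics/c_wrist.png",c["image"]);pickle.dump(c,open("c_wrist.pkl","wb"))
print(ft(),current_clock())
s=silhouettes("wrist","case_mid")
for d in s: print(d["xy"],d["conf"],d["region"].sum())
X=cloud(c);m=(abs(X[...,2]-.046)<.006)
n,l,st,ce=cv2.connectedComponentsWithStats(m.astype(np.uint8));k=1+st[1:,4].argmax();p=X[l==k]
print(st[k],p.mean(0),cv2.minAreaRect(p[:,:2].astype(np.float32)*1000))
E
```

```text
2.0833
5.1833 [0.5449 0.2398 0.3001]
(array([ 0.0236, -0.0497, -0.0591]), array([-0.0134, -0.0038, -0.0025])) 5.3583
[321.4, 141.3] 0.8 6548
[ 299   70   47  153 6582] [0.5514 0.2435 0.0459] ((545.0214233398438, 240.63914489746094), (199.19406127929688, 56.15821838378906), 24.545711517333984)
```

View pics/c_wrist.png

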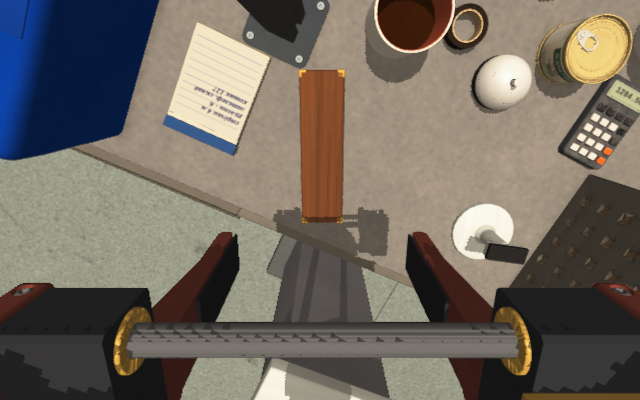

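The wrist view agrees with the top view. The case lies at columns 300–345, rows 70–222, centred between the jaws. I'll grip it at the middle and lift a little to feel the moment.

Run:
```python
from h import *
servo_line([*C,.08],q(A-90),rate=.15)
b=ft(); 
print(servo_line([*C,.012],rate=.1,contact_N=8),current_position())
move_gripper(.05); print(current_finger_gap(),ft(5))
for z in (.015,.018,.021):
    servo_line([*C,z],rate=.02); sleep(.1); F,T=ft(10); F-=b[0];T-=b[1]
    n=np.array([-e[1],e[0]])
    print(z,current_position(),"F",F,"T",T,"T·n",T[:2]@n,"T·e",T[:2]@e,"off",T[:2]@n/-F[2] )
c=capture("wrist");cv2.imwrite("pics/d_wrist.png",c["image"]);c=capture("side");cv2.imwrite("pics/d_side.png",c["image"][150:250,200:420]);print(current_clock())
```

```text
False [0.5449 0.2407 0.0123]
0.05569950954239504 (array([-0.5559, -0.236 ,  2.9544]), array([-0.106 ,  0.044 ,  0.0242]))
0.015 [0.5441 0.2404 0.0146] F [-0.0679  0.0089 -6.172 ] T [ 0.0584 -0.1442  0.0019] T·n -0.15545682292567695 T·e -0.007086488746170519 off -0.02518761031981833
0.018 [0.5445 0.2405 0.018 ] F [ 0.1066  0.0493 -6.7286] T [ 0.0761 -0.1153  0.0056] T·n -0.13656309349936724 T·e 0.021088366245817714 off -0.02029583583561861
0.021 [0.5445 0.2405 0.021 ] F [ 0.0426  0.2782 -6.5822] T [ 0.0489 -0.1439  0.0103] T·n -0.15118312711979826 T·e -0.015596599099791672 off -0.02296837271340977
10.175
```

View pics/d_wrist.png

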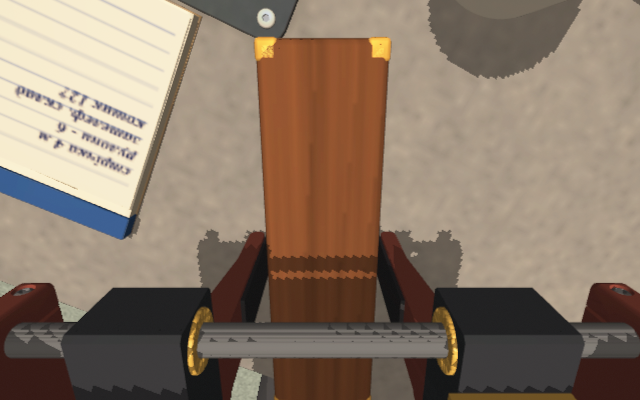

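The case is carried in full (6.6 N) with the heavy end on the near (−e) side. I'll lift it properly clear and average for longer.

Run:
```python
from h import *
n=np.array([-e[1],e[0]])
b=(np.array([0.0236,-0.0497,-0.0591]),np.array([-.0134,-.0038,-.0025]))
servo_line([*C,.045],rate=.03); sleep(.3)
S=[]
for i in range(4):
    F,T=ft(20);F=F-b[0];T=T-b[1];S.append([F[2],T[:2]@n,T[:2]@e,T[:2]@n/-F[2]])
print(np.array(S),np.mean(S,0))
c=capture("wrist");X=cloud(c)
# plane of case top
m=np.zeros(X.shape[:2],bool);m[45:240,275:370]=1
p=X[m];p=p[(p[:,2]>.05)&(p[:,2]<.12)];s=(p[:,:2]-C)@e
print(len(p),np.polyfit(s,p[:,2],1),s.min(),s.max());print(current_clock())
```

```text
[[-6.5382 -0.162  -0.0053 -0.0248]
 [-6.3598 -0.1276  0.0098 -0.0201]
 [-6.3913 -0.1382 -0.0062 -0.0216]
 [-6.52   -0.1513 -0.0054 -0.0232]] [-6.4523 -0.1448 -0.0018 -0.0224]
18444 [0.0078 0.0786] 0.009662577448078236 0.09761964155563106
12.1417
```

```bash
cat >> h.py <<'E'
from scipy.spatial.transform import Rotation as Ro
n=np.array([-e[1],e[0]])
def tq(A,t):  # tilted orientation; case axis angle A deg, tilt t deg of body toward +e
    a=math.radians(A); nn=np.array([-math.sin(a),math.cos(a),0])
    return (Ro.from_rotvec(nn*math.radians(t))*Ro.from_quat(q(A-90)))
def tp(g,A,t): # TCP for grasp point g
    R=tq(A,t); return (np.array(g)+.019*R.as_matrix()[:,2]).tolist(), R.as_quat().tolist()
b=(np.array([0.0236,-0.0497,-0.0591]),np.array([-.0134,-.0038,-.0025]))
def feel(N=40):
    F,T=ft(N);F=F-b[0];T=T-b[1];return F[2],T[:2]@n,T[:2]@e,T[:2]@n/-F[2]
E
python3 - <<'E'
from h import *
print(servo_line([*C,.0118],rate=.04,contact_N=4),current_position())
move_gripper(.075);sleep(.1)
servo_line([*C,.075],rate=.12); print(current_clock())
g=C-e*.0224
servo_line([*g,.075],rate=.12); b0=feel();print("bias",b0)
c=capture("top");X=cloud(c)
m=np.zeros(X.shape[:2],bool);m[190:295,240:315]=1
m&=(abs(X[...,2]-.046)<.008);cv2.imwrite("pics/e_top.png",c["image"][120:310,180:460]);print(current_clock())
servo_line([*g,.017],rate=.1)
move_gripper(.05);print(current_finger_gap())
servo_line([*g,.045],rate=.04);sleep(.3);print(feel(60),feel(60))
c=capture("wrist");X=cloud(c)
m=np.zeros(X.shape[:2],bool);m[20:240,275:370]=1
p=X[m];p=p[(p[:,2]>.05)&(p[:,2]<.12)];s=(p[:,:2]-C)@e
print(len(p),np.polyfit(s,p[:,2],1),s.min(),s.max());print(current_clock())
E
```

```text
True [0.5439 0.2403 0.0122]
14.2167
bias (np.float64(0.11452125359717463), np.float64(-0.009874578615617361), np.float64(0.008052512917718928), np.float64(0.08622485613326344))
14.9333
0.0552919622200222
(np.float64(-6.446286735995575), np.float64(-0.018065516974766105), np.float64(-0.007140329956804642), np.float64(-0.002802468725737816)) (np.float64(-6.558140634440161), np.float64(-0.014790726330831241), np.float64(-0.005488502481173013), np.float64(-0.002255323140397074))
20826 [-0.0002  0.0733] -0.015228482577458203 0.08564907061522879
18.3167
```

Run:
```python
from h import *
for nm,(v0,v1,u0,u1) in dict(a_top=(225,270,370,420),c_wrist=(225,280,470,545)).items():
    c=pickle.load(open(nm+".pkl","rb"));X=cloud(c);K=c["intrinsics"]
    img=c["image"].astype(int).max(-1)
    m=np.zeros(img.shape,bool);m[v0:v1,u0:u1]=1
    k=m&(abs(X[...,2]-.08)<.012)
    # project pixels on z=.08 plane
    def onz(u,v,z):
        d=np.linalg.inv(K)@np.array([u,v,1.]);d=c["R"].T@d;o=-c["R"].T@c["t"];return o+d*(z-o[2])/d[2]
    for lab,mask in(("depth",k),("dark",m&(img<70)&k)):
        v,u=np.nonzero(mask)
        if len(v)<20: continue
        P=np.array([onz(a,b_,.08)[:2] for a,b_ in zip(u,v)])*1000
        ev,V=np.linalg.eigh(np.cov(P.T)); d=V[:,0]
        print(nm,lab,len(v),X[mask][:,2].mean(),P.mean(0),cv2.minAreaRect(P.astype(np.float32)),"pca",math.degrees(math.atan2(d[1],d[0]))%180, np.sqrt(ev*12))
for A2 in (16,):
  for g in ([*(C-e*.024),.036],): print(inverse_kinematics(*tp(g,A,10)))
  for z in (.24,.116): print(inverse_kinematics(*tp([.5285,-.0355,z],A2,10)))
print(current_joint_pos())
```

```text
a_top depth 240 0.07937636757787866 [528.2207 -35.238 ] ((528.1392822265625, -34.995819091796875), (21.988548278808594, 53.01137924194336), 16.249549865722656) pca 16.150801993907294 [22.0969 53.1898]
a_top dark 188 0.07949137937967642 [526.7294 -33.8747] ((526.8270874023438, -34.192665100097656), (18.36973762512207, 49.39614486694336), 15.931471824645996) pca 15.80883367485717 [18.6077 49.838 ]
c_wrist depth 742 0.07865625667188389 [528.8555 -32.3414] ((528.8442993164062, -31.84455108642578), (25.844465255737305, 58.73573684692383), 15.898384094238281) pca 14.228938750916484 [24.9879 56.6511]
c_wrist dark 639 0.0793368122141455 [528.7289 -32.6123] ((528.7216796875, -32.776084899902344), (22.843568801879883, 54.32853317260742), 16.142040252685547) pca 15.015421566400818 [22.696  54.1079]
[ 0.3088  0.6163  1.5926 -0.0236  1.1061  1.4616]
[-0.145   0.3348  1.5037 -0.072   1.4627  1.16  ]
[-0.145   0.4623  1.6406 -0.0768  1.199   1.1802]
[ 0.2948  0.5011  1.7201 -0.      0.9254  1.4352]
```

Run:
```python
from h import *
g=C-e*.0224
print(servo_line([*g,.0168],rate=.04,contact_N=4),current_position())
move_gripper(.075);sleep(.1)
g=C-e*.024
p,o=tp([*g,.038],A,10)
servo_line([*g,.04],rate=.1)
servo_line([p[0],p[1],p[2]+.01],o,rate=.05)
print(servo_line(p,o,rate=.05,contact_N=8),current_position())
move_gripper(.05);print(current_finger_gap())
p2,o=tp([*g,.060],A,10)
servo_line(p2,o,rate=.04);sleep(.2);print(feel(40))
c=capture("wrist");cv2.imwrite("pics/f_wrist.png",c["image"]);X=cloud(c)
m=np.zeros(X.shape[:2],bool);m[20:230,285:360]=1
pp=X[m];pp=pp[(pp[:,2]>.05)&(pp[:,2]<.09)];s=(pp[:,:2]-C)@e
print(len(pp),np.polyfit(s,pp[:,2],1),s.min(),s.max())
c=capture("side");cv2.imwrite("pics/f_side.png",cv2.resize(c["image"][140:250,200:420],None,fx=3,fy=3));print(current_clock())
```

```text
True [0.5235 0.2309 0.0172]
False [0.5187 0.2287 0.0191]
0.0550102222069828
(np.float64(-6.544741995644954), np.float64(-0.2977985615579905), np.float64(0.0019140518915025015), np.float64(-0.04550195588399873))
15691 [0.0038 0.0677] -0.009550502049456937 0.08381504202927878
22.5167
```

View pics/f_wrist.png

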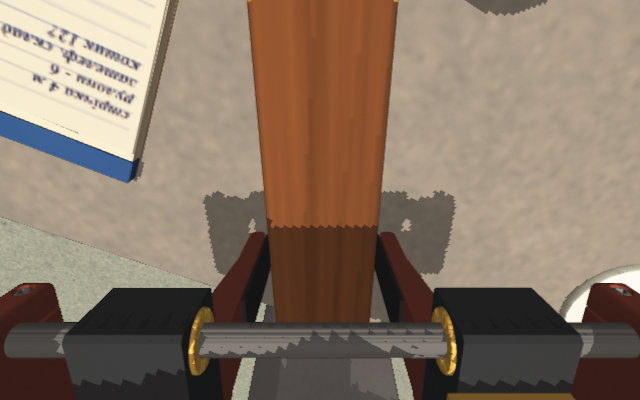

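The tilted grasp holds the case level (slope 0.004). Next is the carry to the stand.

Run:
```python
from h import *
g=C-e*.024; S=np.array([.5285,-.034])
p,o=tp([*g,.24],A,10);servo_line(p,o,rate=.15)
p,o=tp([*S,.24],16,10);servo_line(p,o,rate=.12)
p,o=tp([*S,.16],16,10);servo_line(p,o,rate=.08);sleep(.1)
print(ft(10),current_position(),p,current_clock())
c=capture("wrist");cv2.imwrite("pics/g_wrist.png",c["image"])
c=capture("top");cv2.imwrite("pics/g_top.png",cv2.resize(c["image"][140:320,320:520],None,fx=3,fy=3));pickle.dump(c,open("g_top.pkl","wb"))
c=capture("side");cv2.imwrite("pics/g_side.png",cv2.resize(c["image"][100:280,180:420],None,fx=3,fy=3))
```

```text
(array([-0.1386,  0.1344, -6.193 ]), array([ 0.0741, -0.2785, -0.0057])) [ 0.5257 -0.035   0.1418] [0.5253284945065464, -0.03490941456615651, 0.14128865269276805] 27.55
```

View pics/g_top.png

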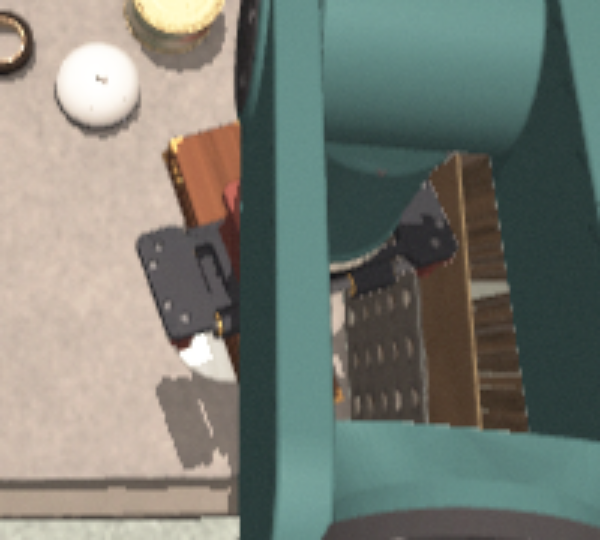

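View pics/g_wrist.png

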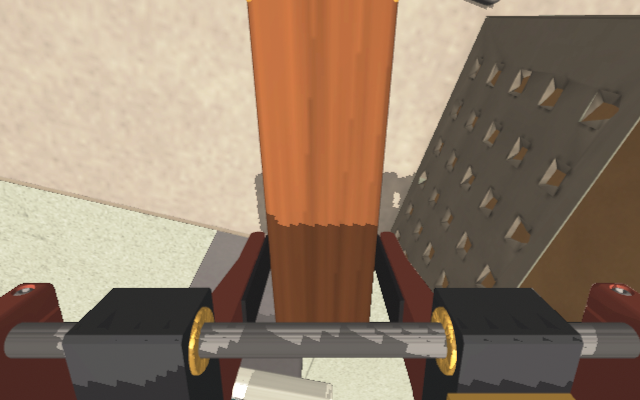

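View pics/g_side.png

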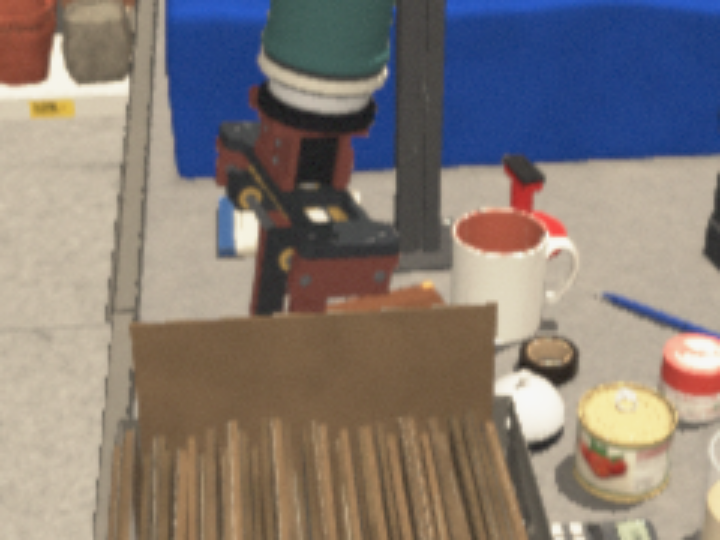

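The top and side views show the gripper body clear of the bin, and the case level over the foot. Lowering with contact sensing.

Run:
```python
from h import *
S=np.array([.5285,-.034])
p,o=tp([*S,.125],16,10);r=servo_line(p,o,rate=.05,contact_N=4);f=ft(10);print(r,f,current_position(),p)
if not r:
    p,o=tp([*S,.112],16,10);r=servo_line(p,o,rate=.015,contact_N=2.5);print(r,ft(10),current_position(),p,current_clock())
```

```text
False (array([ 0.0847, -0.0113, -6.4193]), array([ 0.0854, -0.2772,  0.    ])) [ 0.5257 -0.035   0.1066] [0.5253284945065464, -0.03490941456615651, 0.10628865269276805]
True (array([0.776 , 0.1817, 5.9371]), array([ 0.0304, -0.048 ,  0.0001])) [ 0.5256 -0.0349  0.0995] [0.5253284945065464, -0.03490941456615651, 0.09328865269276804] 29.2583
```

Run:
```python
from h import *
S=np.array([.5285,-.034]); o=tp([*S,0],16,10)[1]
x=np.array(current_position());x[:2]=tp([*S,.1],16,10)[0][:2];z=x[2]
for i in range(6):
    F=ft(6)[0][2];print(z,F)
    if F<1: break
    z-=0; z+=.0003; servo_line([x[0],x[1],z],o,rate=.01)
move_gripper(.060);sleep(.4);print(current_finger_gap(),ft(6),current_clock())
c=capture("wrist");X=cloud(c);cv2.imwrite("pics/h_wrist.png",c["image"])
m=np.zeros(X.shape[:2],bool);m[20:230,285:360]=1
pp=X[m];pp=pp[(pp[:,2]>.1)&(pp[:,2]<.15)];s=pp[:,:2]@np.array([math.cos(math.radians(16)),math.sin(math.radians(16))])
print(len(pp),np.polyfit(s,pp[:,2],1))
```

```text
0.0994857052321834 6.077077520816954
0.0997857052321834 -2.801348626508146
0.05999680853586733 (array([ 0.1716, -0.3917, -0.0209]), array([ 0.0138, -0.0603, -0.0041])) 30.4917
15696 [-0.     0.126]
```

View pics/h_wrist.png

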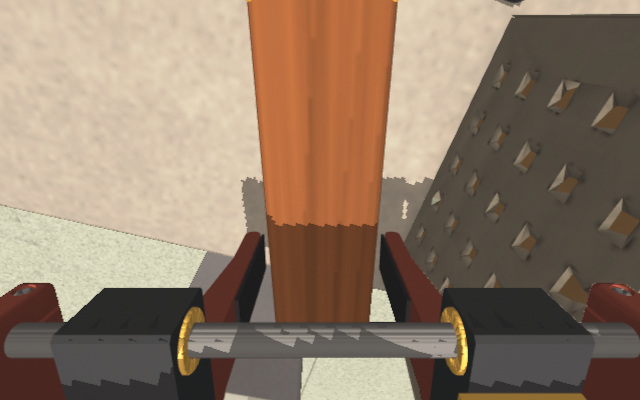

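Released: the case is level (slope 0.000, top at 0.126), standing free of the open fingers. Backing off upwards.

Run:
```python
from h import *
S=np.array([.5285,-.034]); x=tp([*S,.1],16,10)
move_gripper(.074)
print(servo_line([x[0][0],x[0][1],.16],x[1],rate=.05,contact_N=5))
servo_line([x[0][0],x[0][1],.33],x[1],rate=.15)
move_ptp([.42,.22,.36],q(-65)); print(current_clock())
c=capture("top");X=cloud(c);cv2.imwrite("pics/i_top.png",c["image"]);K=c["intrinsics"]
m=np.zeros(X.shape[:2],bool);m[180:310,330:470]=1
k=m&(abs(X[...,2]-.126)<.006)&(X[...,1]>-.125);nn,l,st,_=cv2.connectedComponentsWithStats(k.astype(np.uint8));j=1+st[1:,4].argmax();p=X[l==j]
r=cv2.minAreaRect(p[:,:2].astype(np.float32)*1000);print(len(p),r,p[:,2].mean())
a=math.radians(16);ee=np.array([math.cos(a),math.sin(a)])
print(np.polyfit(p[:,:2]@ee,p[:,2],1),np.polyfit(p[:,:2]@[-ee[1],ee[0]],p[:,2],1))
d=np.array(r[0])/1000-[.5285,-.034];print("centre offset along/across",d@ee,d@[-ee[1],ee[0]])
c=capture("side");cv2.imwrite("pics/i_side.png",c["image"])
```

```text
False
34.7083
2501 ((550.9878540039062, -27.370559692382812), (200.45851135253906, 57.773193359375), 16.170732498168945) 0.12563240667741693
[-0.0012  0.1263] [-0.0065  0.1245]
centre offset along/across 0.023444034074746514 0.00017413441758650172
```

View pics/i_top.png

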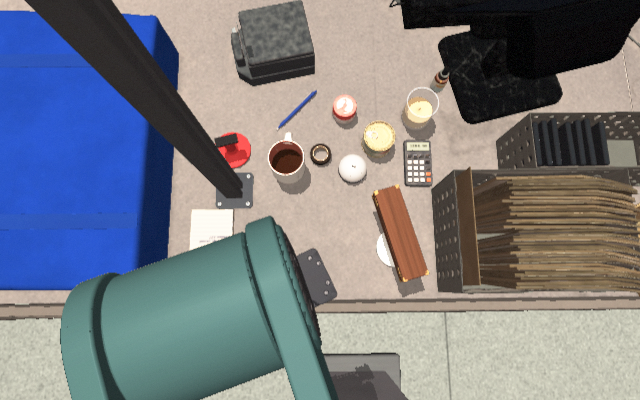

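The case rests level on the stand at about (400,233) at 16.2°, centred across the pad to within 0.2 mm. The bell, mug and calculator are unmoved. The robot is clear, so I'm handing in.

Run:
```python
from h import *
print(current_clock(),max(abs(np.array(current_qvel())))); print(close_job())
```

```text
34.8083 0.003787293466267026
the job is handed in; nothing more can be done
None
```

The case is on the aluminium stand, level and standing by itself, and I handed the job in at 34.8 s of the 72 s allowed.

- **Feeling the weight:** I gripped the case at its middle and lifted it clear. It weighs about 6.5 N (0.66 kg), and the balance point came out about 22 mm from the middle, towards the robot. I put it down and let go. A second grip there left almost no moment, which moved the estimate to 24 mm.
- **Placing it:** I put it down once more and gripped it at 24 mm with the gripper leaning 10°, so its body would clear the file bin beside the stand. Then I carried it level and lowered it to touch. The force on the tool at touch was about 6 N upward, and I eased that off before letting go.
- **Last checks:**
    - The case top was at 0.126 m, with a lengthwise slope of about 0.1°.
    - Its length lay at 16.2°, against 16° for the pad.
    - Its width was centred to about 0.2 mm on the pad position I used.
    - The bell, mug, calculator and the red look-alike stand looked unmoved. The arm partly hid the notepad in that last picture, so I only confirmed the part that showed.
- **Disagreements:**
    - The two cameras put the pad about 3 mm apart sideways, so I aimed near the middle of the two.
    - The one stand the network reported in the top picture was the red look-alike. I ignored that and chose the aluminium stand from the picture.
    - In the leaning grip the wrist moment could not be compared with the earlier readings, so there I relied on the case staying level.

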